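# Hang the lift-off door on the media bay

### The job

Take the blue door leaf out of the steel holder and hang it on the grey media bay under the television: both steel sockets must drop fully down over the two brass hinge pins at once. The hinge bracket has been slid sideways by an unknown few millimetres, so feel for the pins. Leave the door hanging upright and closed in front of the bay, without disturbing the red tin, the white puck inside the bay, or the tealight cup on top of it.

Things in the scene. Friction and masses are not known exactly. Their poses are not given: they have to be found in the camera images.
- bay: Grey sheet-metal media bay, fixed to the stand: 150 deep (x) x 170 wide (y) x 105 mm high, 4 mm walls. Origin: centre of its underside. x points straight out of the open front, which lies at x = 75 mm; z up. A jamb 12 mm wide stands out 10 mm from the front at its -y end (the closed door clears it by 5 mm). Sockets are hung on brass pins at the +y end of the front.
- hinge_low (a point): Nominal seat of the lower brass pin: bay frame (95, 65, 20) mm, axes as the bay. The pins' dark steel bracket is adjustable: each episode it is fixed anywhere from -8 to +8 mm along y from here (x, z exact); the shift is not reported: find it by touch or sight. Pins are upright, 8 mm thick, 14 mm long, the last 3 mm tapering to 5.6 mm; each rises from an arm 8 mm wide, 8 mm thick.
- hinge_high (a point): Nominal seat of the upper pin, 70 mm straight above the lower, same pin, same unreported shift. Bracket plate: 24 mm wide, 100 mm high, its front 16 mm behind the pin axis. As the upper pin stands over the lower socket's way, bring the leaf in level from the +x side, 15 to 40 mm above its hung height, then lower it. Off the pins, the sockets land on the pin tops 14 mm too high.
- leaf_tab (a point): Centre of the grip tab (40 wide, 36 high, 10 mm thick) that continues the loose door leaf's panel upward at its middle; the tab's top is 16 mm higher. Panel: blue, 10 thick (x), 125 wide (y), 110 mm high (z up), lower edge 130 mm below this point; 0.18 to 0.33 kg. Hung and closed, its axes are parallel to the bay's, its lower edge 8 mm and this point 138 mm above the stand.
- leaf_low (a point): Centre of the underside of the leaf's lower socket, axes as leaf_tab; 82.5 mm to +y of leaf_tab and 118 mm below it. Two steel sockets, 20 x 20 x 14 mm blocks with a vertical 9.5 mm through-hole chamfered 1 mm below, sit one above the other on straps 10 mm off the panel's +y edge, the upper 70 mm higher. Hung, this point rests on the lower pin's seat.
- holder: Low steel binder holder, fixed, in which the leaf stands upright at the start (leaf axes = holder axes). Origin: centre of its underside. Slot along y, 13.6 mm wide, floor 4 mm above the stand, walls 90 mm long, their tops 48 mm (wire clips 52 mm) above the stand; so the leaf_tab point starts 134 mm above the stand. Lift the leaf straight up 60 mm to clear.
- tin_mid (a point): Centre of the closed red plastic tin, 102 x 70 x 46 mm high, loose; leave it alone.
- puck_mid (a point): Centre of the white streaming puck, 88 mm across, 22 mm high, loose on the bay's floor (4 mm above the stand); leave it alone.
- cup_mid (a point): Centre of the frosted glass tealight cup, 56 mm across, 50 mm high, loose on a 9 mm thick coaster (84 mm across) on the bay's top, 105 mm behind the plane of the front; leave it alone.
Not all that is in view belongs to the job. Of the things like the part that bears leaf_tab, leave any that is brown or turquoise; of the rest the larger one is meant.

How it is judged:
By the outcome, as a careful person would: the job done as asked, in the order asked, and still so for the second after the job is handed in, with the robot touching nothing.
It also fails if it takes over 51 s, if anything falls off the work surface, if the arm or the gripper's body presses on something with over 40 N, if the wrist force passes 120 N, or if a joint passes its speed limit or range.

### The arm

A 6-joint arm with a two-finger parallel gripper is mounted at the origin on the work surface. World frame = base frame: x ahead of the robot, y to its left, z up, the work surface at z = 0. Lengths are in mm, angles in rad, forces in N, time in s.
With the tool pointing down it reaches from about 275 to 1000 mm from the base axis. Payload 8.4 kg.
Tool frame: the origin (TCP) lies midway between the tips of the shut fingers; the grasp point (between the pads) lies 19 mm behind it; z points along the fingers, y is the direction in which the jaws open and shut (so a half turn about z gives the same grasp; the last joint's range is limited). The gripper opens to 85 mm and grips with 20 to 120 N. Pads are 22 mm wide; open, the fingers measure 114 mm over their backs; the gripper's body (76 mm by 85 mm) begins 54 mm behind the grasp point. The pads swing forward as they close: fully open they stand 13 mm farther back than shut.
Start: joints at [1.148, 0.353, 1.633, -0, 1.155, -0.002], TCP at [255.306, 570.479, 206.781] pointing down, gripper open.
Joint ranges: [-2.63, 2.63], [-0.92, 2.1], [0.06, 2.66], [-1.3, 4.44], [0, 2.69], [-3.02, 3.02]. Speed limits (rad/s): [2.22, 2.22, 2.79, 3.14, 3.14, 3.14].

### API

Orientations are given as [roll, pitch, yaw] about the fixed x, y, z axes, in that order (R = Rz(yaw) Ry(pitch) Rx(roll)).
In Python, from rig import r gives the robot as it stands. The module is installed in compiled form; this text tells all that it offers.
- The arm moves only by the tool drive_tool, never from a script. Its argument "moves" is a list of rows, each a list of 3 entries, a list of its own where there are three numbers: the closure, from 0 (fully open) to 1 (shut), then the shift along the tool's x, y, z in cm, then the turn about the tool's z in degrees. In form: [[claw, [dx, dy, dz], roll], ...]. A call has 1 to 12 rows; each row is the pose to reach, as a shift and turn from the pose measured when the call began, along the tool's axes at that moment; what a row does not reach only later rows make up. A row lasts 1/8 s, in which the tool goes at most 62.5 mm and 10.7 degrees, less where a joint would pass 70% of its speed; a pose out of reach is approached as far as the arm can. A call with a gripper value outside its range is refused whole. The fingers move at their own pace and stop on an object; "grip_force" is the grip in N (left out, the last holds). Time passes only in rows, so rows that repeat a pose let the fingers close. It gives the time, the measured TCP pose, the force and the opening at its end, in the units of the state.
- r.sense(): the state, without advancing time (a new reading comes with each control period).
- r.grab_frame(name): name is "scene" or "top" or "wrist"; returns a dict with "color" (384x512x3 uint8, red, green, blue), "fx", "fy", "cx", "cy" (pixels), "pose" (4x4, takes a point from camera to world coordinates); the wrist camera has in their place "hand_eye" (4x4, takes a point from camera to tool coordinates, whose origin is the TCP and whose axes are the flange's). Camera axes: x right, y up, looking along -z (the intrinsics and any distortion apply to the point x, -y, -z); pixel columns grow to the right and rows downward; lengths in mm; the calibration is good to about 2 mm. The wrist camera is an equidistant fisheye: a pixel r from the principal point sees the ray r / f radians off the axis. A picture is of the moment at which its call begins: read the wrist's pose just before it. There is no depth.
- r.sign_off(): hands the job in, once; it reports no verdict.
Trained networks look in the newest picture that a camera, given by its name, has taken for a name from the list of things; names that differ only in an ending like _2 or _b are one class to them, and where a whole thing is asked for, a point or a joint stands for the part that bears it (a point fixed in the world has none). Each returns a list of dicts, best first, with "score" (0 to 1); they miss things now and then, are a little off and sometimes report something else, mostly with a low value. They report only what shows in the picture. A call takes as long as a camera call. They do not tell look-alikes from the thing itself.
- r.outline_of(thing, camera): "mask" (384x512 bool, what is visible of it) and "at" ([column, row] in pixels, amid what is visible of it).
- r.spot_point(thing, camera): "at" ([column, row] in pixels: a listed point, or the origin of a listed thing).
The state is a dict: "clock": time; "qpos": joint angles; "qvel": joint speeds; "joint_efforts": joint torques, N m; "eef_pos": TCP position; "tcp_rot": TCP orientation; "contact_force": force on the tool from outside, world axes, zero at the start; "wrist_torque": the same for the moment, N m; "opening": opening from 0.0 (shut) to 1.0 (fully open).
Only numpy, scipy, OpenCV 4.12 (cv2) and the standard library are available. Lean on these libraries where they do the work, as an engineer would, in place of code of your own. Each camera call takes 0.05 s, during which the arm holds its last target.

## Working session

There is one attempt and no reset: what is moved stays moved. The work goes in short steps, Python scripts to look and compute and a tool call to move; the robot and the scene stay as the last step left them, time stands still between calls to the robot, and variables do not carry over. Pictures are saved under pics/ and viewed, and the job is handed in when it is done.

Besides the shell and the picture viewer there is one more tool, called after "Call:" as a command line: name --argument value ..., lists and objects as JSON in quotes. drive_tool: Moves the arm, as the interface text tells. Its arguments: {"type":"object","properties":{"moves":{"type":"array"},"grip_force":{"type":"number"}},"required":["moves"]}

```bash
mkdir -p pics
cat > h.py <<'E'
import numpy as np, cv2, json
from rig import r
def save(n,c): cv2.imwrite('pics/'+n+'.png', cv2.cvtColor(c,cv2.COLOR_RGB2BGR))
E
python3 - <<'E'
from h import *
s=r.sense(); print(s)
for n in ("scene","top","wrist"):
    f=r.grab_frame(n); save(n+'0',f['color']); print(n,{k:(np.round(v,4).tolist() if hasattr(v,'tolist') else v) for k,v in f.items() if k!='color'})
    for t in ("bay","leaf_tab","holder"):
        print(t,[(np.round(d['at'],1).tolist(),round(d['score'],2)) for d in r.outline_of(t,n)])
    for t in ("bay","leaf_tab","leaf_low","hinge_low","hinge_high","holder","tin_mid","cup_mid","puck_mid"):
        print('pt',t,[(np.round(d['at'],1).tolist(),round(d['score'],2)) for d in r.spot_point(t,n)])
print(r.sense()['clock'])
E
```

```text
{'clock': 0.0, 'qpos': array([ 1.14759882e+00,  3.53613139e-01,  1.63413127e+00, -3.43267452e-05,
        1.15518040e+00, -2.37335336e-03]), 'qvel': array([6.22623632e-04, 2.75751486e-05, 7.02069861e-04, 5.80316281e-04,
       9.87437815e-04, 1.57503273e-03]), 'joint_efforts': array([ 7.13644458e-04, -6.05240750e+01, -3.42065191e+01,  1.03116227e-05,
        9.60477220e-03, -1.39178499e-05]), 'eef_pos': array([255.11124436, 570.01819267, 206.08478259]), 'tcp_rot': array([-3.14026043e+00,  2.82241832e-05,  2.72078240e+00]), 'contact_force': array([-0.02219032,  0.22693096, -0.63100361]), 'wrist_torque': array([-0.01015387, -0.02137268,  0.03323294]), 'opening': 1.0038633022530923}
scene {'fx': 368.7764395571541, 'fy': 368.7764395571541, 'cx': 256.35085117441895, 'cy': 187.7971487113658, 'pose': [[-0.1312, -0.771, 0.6231, 1057.4093], [0.9913, -0.0946, 0.0916, 20.8402], [-0.0117, 0.6297, 0.7767, 827.3229], [0.0, 0.0, 0.0, 1.0]]}
bay []
leaf_tab [([160.2, 245.1], 0.87), ([188.4, 181.5], 0.78), ([207.9, 152.2], 0.77), ([139.5, 169.5], 0.62)]
holder [([192.4, 205.7], 0.66)]
pt bay [([372.0
[... 1278 characters left out ...]
, 175.5], 0.59)]
pt holder [([327.8, 205.6], 0.96)]
pt tin_mid [([262.1, 176.7], 0.71)]
pt cup_mid [([155.9, 207.8], 0.84)]
pt puck_mid []
wrist {'fx': 297.3186396354542, 'fy': 297.3186396354542, 'cx': 257.26658299564576, 'cy': 185.74142818451924, 'hand_eye': [[0.0008, 0.9539, 0.3002, 77.1252], [1.0, -0.0009, 0.0004, 0.9464], [0.0007, 0.3002, -0.9539, -166.8482], [0.0, 0.0, 0.0, 1.0]]}
bay [([127.3, 342.0], 0.94), ([10.4, 350.5], 0.44)]
leaf_tab [([7.8, 361.1], 0.75)]
holder [([14.2, 357.0], 0.75)]
pt bay []
pt leaf_tab []
pt leaf_low [([21.5, 344.6], 0.84)]
pt hinge_low []
pt hinge_high []
pt holder [([16.3, 352.3], 0.51)]
pt tin_mid []
pt cup_mid [([95.6, 375.9], 0.85)]
pt puck_mid []
1.95
```

View pictures.

View pics/scene0.png

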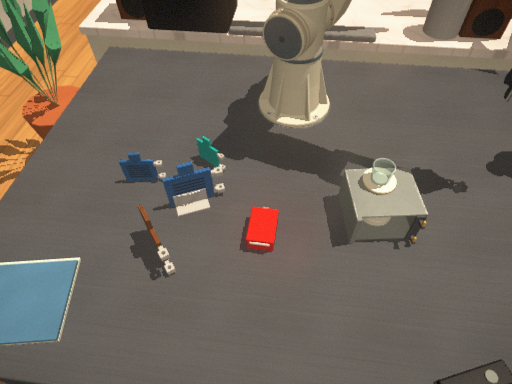

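View pics/top0.png

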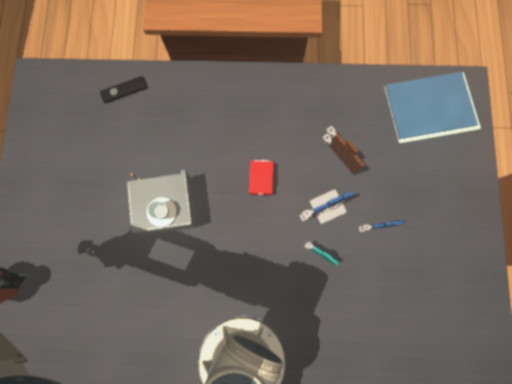

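View pics/wrist0.png

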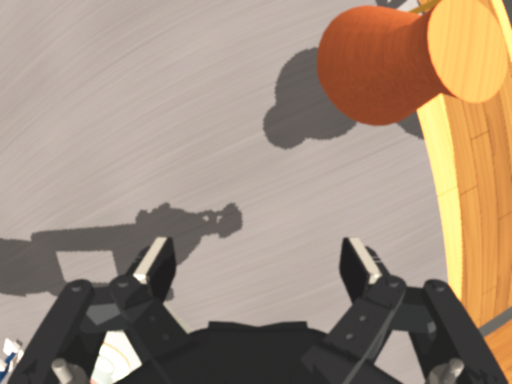

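Run:
```python
import cv2
a=cv2.imread('pics/scene0.png')[110:310,100:280]; b=cv2.imread('pics/top0.png')[110:290,280:430]
cv2.imwrite('pics/c1.png',cv2.resize(a,None,fx=3,fy=3,interpolation=cv2.INTER_CUBIC)); cv2.imwrite('pics/c2.png',cv2.resize(b,None,fx=3,fy=3,interpolation=cv2.INTER_CUBIC))
a=cv2.imread('pics/scene0.png')[140:280,300:470]
cv2.imwrite('pics/c3.png',cv2.resize(a,None,fx=4,fy=4,interpolation=cv2.INTER_CUBIC))
```

```text
(no output)
```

View pics/c1.png

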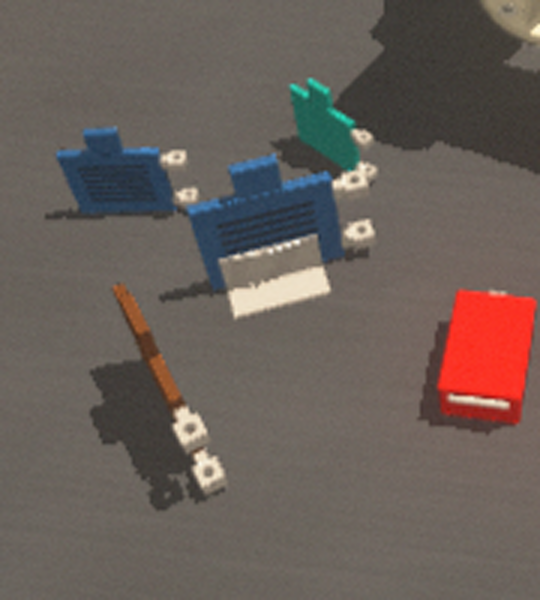

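View pics/c2.png

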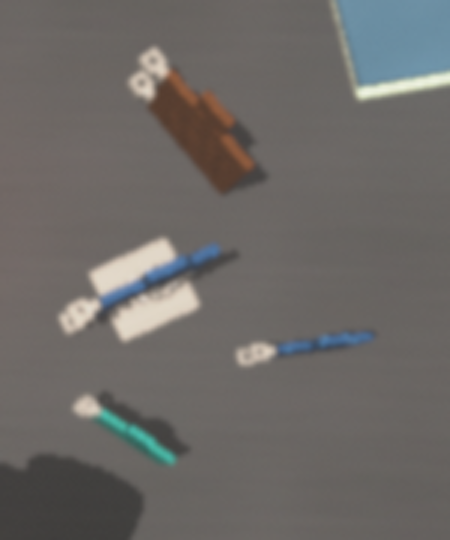

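View pics/c3.png

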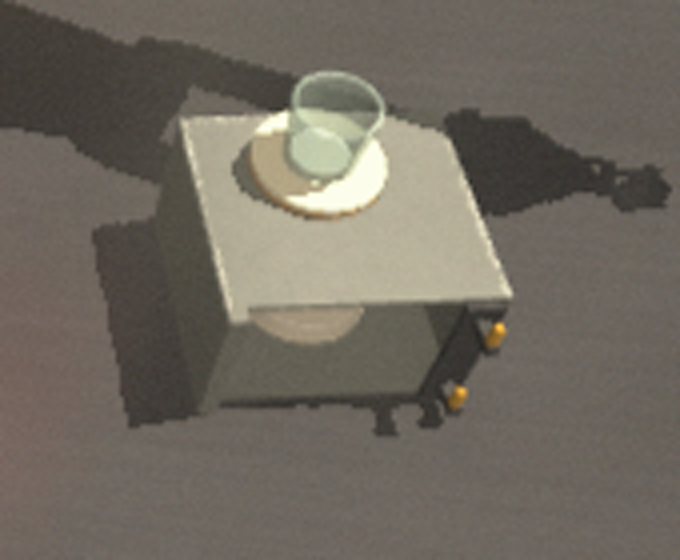

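```bash
cat >> h.py <<'E'
from scipy.optimize import least_squares
CAM={'scene':(368.776,256.351,187.797,np.array([[-0.1312,-0.771,0.6231,1057.4093],[0.9913,-0.0946,0.0916,20.8402],[-0.0117,0.6297,0.7767,827.3229]])),
'top':(390.676,258.458,186.732,np.array([[0.0224,0.9807,-0.1944,281.3298],[-0.9997,0.0214,-0.0076,-47.4884],[-0.0033,0.1945,0.9809,1214.3968]]))}
HE=np.array([[0.0008,0.9539,0.3002,77.1252],[1.0,-0.0009,0.0004,0.9464],[0.0007,0.3002,-0.9539,-166.8482]])
def Rrpy(a):
    from scipy.spatial.transform import Rotation as R
    return R.from_euler('xyz',a).as_matrix()
def proj(c,P):
    f,cx,cy,T=CAM[c]; q=T[:,:3].T@(np.asarray(P,float)-T[:,3]); return np.array([cx+f*q[0]/-q[2],cy-f*q[1]/-q[2]])
def wproj(P,tcp,rpy):
    q=Rrpy(rpy).T@(np.asarray(P,float)-tcp); q=HE[:,:3].T@(q-HE[:,3]); v=np.array([q[0],-q[1],-q[2]])
    rr=np.hypot(v[0],v[1]); th=np.arctan2(rr,v[2]); return np.array([257.267+297.319*th*v[0]/rr,185.741+297.319*th*v[1]/rr])
def wray(uv,tcp,rpy):
    d=np.array(uv)-[257.267,185.741]; rr=np.hypot(*d); th=rr/297.319
    v=np.array([np.sin(th)*d[0]/rr,-np.sin(th)*d[1]/rr,-np.cos(th)]); R=Rrpy(rpy)
    return tcp+R@HE[:,3], R@(HE[:,:3]@v)
def ray(c,uv):
    f,cx,cy,T=CAM[c]; return T[:,3], T[:,:3]@np.array([(uv[0]-cx)/f,-(uv[1]-cy)/f,-1])
def tri(*rs):
    A=0;b=0
    for o,d in rs:
        d=d/np.linalg.norm(d); M=np.eye(3)-np.outer(d,d); A=A+M; b=b+M@o
    X=np.linalg.solve(A,b); return X,[np.linalg.norm(np.cross(X-o,d/np.linalg.norm(d))) for o,d in rs]
def atz(c,uv,z):
    o,d=ray(c,uv) if isinstance(c,str) else c; return o+d*(z-o[2])/d[2]
E
python3 - <<'E'
from h import *
np.set_printoptions(precision=1,suppress=True)
for n,a,b in [('tab',(183.7,169.5),(331.3,198.4)),('low',(220.8,189.6),(302.9,213.7)),('holder',(195,205),(327.8,205.6)),('bay',(372,214.5),(163.5,202.1)),('cup',(380.3,174.4),(155.9,207.8)),('hh',(421.4,226.7),(135.2,175.5)),('tin',(260.1,226.6),(262.1,176.7))]:
    print(n,*tri(ray('scene',a),ray('top',b)))
# bay top corners scene: crop c3 /4 + (300,140)
for uv in [(300+182/4,140+118/4),(300+232/4,140+322/4),(300+511/4,140+298/4),(300+445/4,140+140/4)]: print('scene',atz('scene',uv,105))
for uv in [(128,179),(185,172.5),(190,226),(132,231.5)]: print('top',atz('top',uv,105))
print(atz('scene',(410.8,242.6),20),atz('scene',(421.4,226.7),90))
E
python3 - <<'E'
import cv2
a=cv2.imread('pics/top0.png')[150:250,110:210]
cv2.imwrite('pics/c4.png',cv2.resize(a,None,fx=6,fy=6,interpolation=cv2.INTER_CUBIC))
E
```

```text
tab [ 466.9 -246.6  136.8] [np.float64(3.321975067514893), np.float64(3.321975067514749)]
low [ 435.  -173.3   28.4] [np.float64(2.5198811395526897), np.float64(2.5198811395527376)]
holder [ 466.9 -251.   -13. ] [np.float64(8.145579416501189), np.float64(8.145579416501292)]
bay [462.6 247.9  21.2] [np.float64(6.1287234965167166), np.float64(6.128723496516742)]
cup [427.9 239.9 142. ] [np.float64(3.550684710997814), np.float64(3.550684710997803)]
hh [532.1 332.8  84.3] [np.float64(4.715390168629479), np.float64(4.715390168629414)]
tin [546.8 -47.7  34.9] [np.float64(1.2416715890902443), np.float64(1.241671589090261)]
scene [388.4 159.2 105. ]
scene [546.7 185.1 105. ]
scene [509.2 348.9 105. ]
scene [387.2 326.5 105. ]
top [515.9 341.1 105. ]
top [538.9 176.3 105. ]
top [383.3 152.9 105. ]
top [364.1 316.4 105. ]
[537.6 332.3  20. ] [535.5 335.5  90. ]
```

View pics/c4.png

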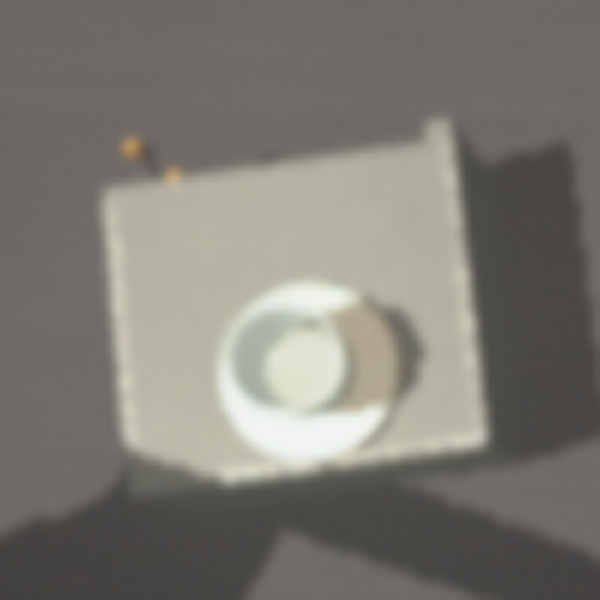

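```bash
cat >> h.py <<'E'
def plan(P,yaw_deg,s=None):
    s=s or r.sense(); R=Rrpy(s['tcp_rot']); d=R.T@(np.array(P)-s['eef_pos'])/10
    y=np.degrees(s['tcp_rot'][2]); print('shift cm',np.round(d,2),'roll',round(-((yaw_deg-y+180)%360-180),1),'clock',s['clock'])
E
python3 -c "
from h import *
plan((530,262,230),98)"
```

```text
shift cm [-37.67 -16.94  -2.32] roll 57.9 clock 1.95
```

Call:
drive_tool --moves '[[0.3, [-37.7, -16.9, -2.3], 57.9], [0.3, [-37.7, -16.9, -2.3], 57.9], [0.3, [-37.7, -16.9, -2.3], 57.9], [0.3, [-37.7, -16.9, -2.3], 57.9], [0.3, [-37.7, -16.9, -2.3], 57.9], [0.3, [-37.7, -16.9, -2.3], 57.9], [0.3, [-37.7, -16.9, -2.3], 57.9], [0.3, [-37.7, -16.9, -2.3], 57.9], [0.3, [-37.7, -16.9, -2.3], 57.9], [0.3, [-37.7, -16.9, -2.3], 57.9]]'

```text
clock: 3.2
eef_pos: [529.5, 263.2, 229.7]
tcp_rot: [-3.141, -0.0, 1.712]
contact_force: [-0.2, 0.1, 0.2]
opening: 0.699
```

Run:
```python
from h import *
s=r.sense(); f=r.grab_frame('wrist'); save('w1',f['color']); print(s['eef_pos'],s['tcp_rot'],s['clock'],s['opening'])
for t in ("hinge_low","hinge_high","bay"): print('pt',t,[(np.round(d['at'],1).tolist(),round(d['score'],2)) for d in r.spot_point(t,'wrist')])
```

```text
[529.54527907 263.20418818 229.67943449] [-3.14122455e+00 -1.50054189e-04  1.71165336e+00] 3.2 0.6987516195604883
pt hinge_low []
pt hinge_high []
pt bay [([196.9, 154.2], 0.89)]
```

View pics/w1.png

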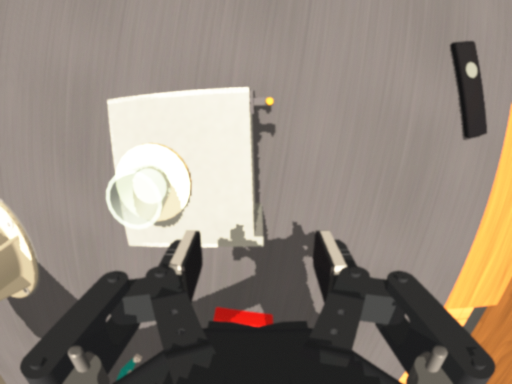

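Run:
```python
import cv2
a=cv2.imread('pics/w1.png')
cv2.imwrite('pics/c5.png',cv2.resize(a[75:175,200:300],None,fx=6,fy=6,interpolation=cv2.INTER_CUBIC))
cv2.imwrite('pics/c6.png',cv2.resize(a[80:255,95:275],None,fx=3.3,fy=3.3,interpolation=cv2.INTER_CUBIC))
```

```text
(no output)
```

View pics/c5.png

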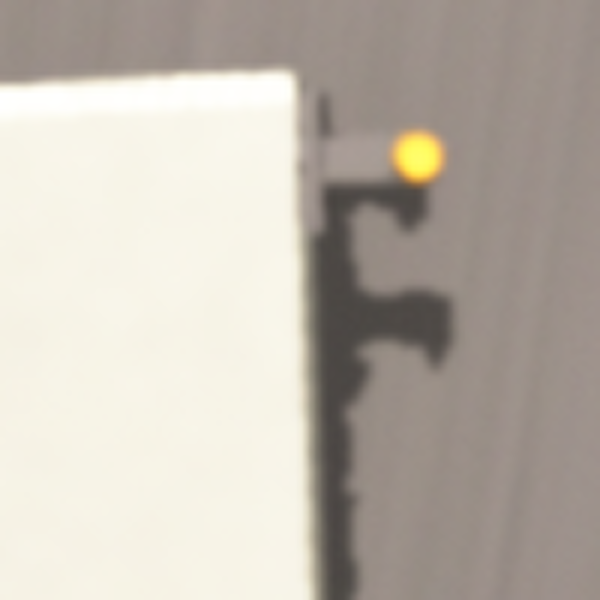

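View pics/c6.png

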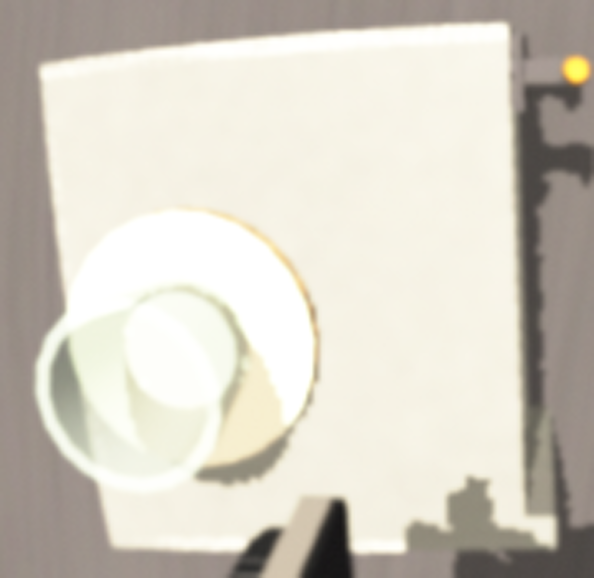

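```bash
cat > bay.py <<'E'
from h import *
tcp=np.array([529.545,263.204,229.679]); rpy=np.array([-3.14122,-.00015,1.71165])
pts=[((75,85),(249.1,86.6)),((-75,85),(106.8,99.7)),((-75,-85),(128.6,245.7)),((75,-73),(254.3,235.7)),((85,-85),(263.8,245.8))]
def w(p,b,z): c,s=np.cos(p[2]),np.sin(p[2]); return np.array([p[0]+c*b[0]-s*b[1],p[1]+s*b[0]+c*b[1],z])
W=[(b,atz(wray(uv,tcp,rpy),None,105)) if 0 else (b,(lambda od: od[0]+od[1]*(105-od[0][2])/od[1][2])(wray(uv,tcp,rpy))) for b,uv in pts]
sol=least_squares(lambda p: np.concatenate([w(p,b,105)[:2]-X[:2] for b,X in W]),[455,250,.14])
p=sol.x
if __name__=='__main__':
    np.set_printoptions(precision=2,suppress=True)
    print(p,np.degrees(p[2])); print(sol.fun.reshape(-1,2))
    o,d=wray((269.2,100.6),tcp,rpy); P=o+d*(104-o[2])/d[2]
    c,s=np.cos(p[2]),np.sin(p[2]); q=np.array([[c,s],[-s,c]])@(P[:2]-p[:2]); print('pin world',P,'bay',q)
    for b in [(75,85),(-75,85),(75,-73),(75,-85)]:
        print(proj('scene',w(p,b,105)),proj('top',w(p,b,105)))
    print('pin',proj('scene',P),proj('top',P))
E
python3 bay.py
```

```text
[450.65 249.85   0.17] 9.932141592205996
[[-0.59 -0.32]
 [ 0.28  0.06]
 [ 0.88  0.6 ]
 [-0.13 -0.67]
 [-0.44  0.34]]
pin world [531.65 336.   104.  ] bay [94.65 70.88]
[426.77 214.64] [125.97 180.96]
[407.73 167.63] [130.47 232.16]
[360.36 217.39] [179.99 172.96]
[355.3 217.6] [184.08 172.36]
pin [423.42 222.05] [130.34 173.81]
```

```bash
python3 -c "
from h import *
plan((467,-247,240),113.6)"
```

```text
shift cm [-49.61 -13.38  -1.02] roll -15.5 clock 3.4
```

Call:
drive_tool --moves '[[0.3, [-49.6, -13.4, -1.0], -15.5], [0.3, [-49.6, -13.4, -1.0], -15.5], [0.3, [-49.6, -13.4, -1.0], -15.5], [0.3, [-49.6, -13.4, -1.0], -15.5], [0.3, [-49.6, -13.4, -1.0], -15.5], [0.3, [-49.6, -13.4, -1.0], -15.5], [0.3, [-49.6, -13.4, -1.0], -15.5], [0.3, [-49.6, -13.4, -1.0], -15.5], [0.3, [-49.6, -13.4, -1.0], -15.5], [0.3, [-49.6, -13.4, -1.0], -15.5], [0.3, [-49.6, -13.4, -1.0], -15.5]]'

```text
clock: 4.78
eef_pos: [466.9, -245.5, 239.6]
tcp_rot: [-3.142, -0.001, 1.983]
contact_force: [-0.5, 0.4, -0.5]
opening: 0.695
```

Run:
```python
from h import *
s=r.sense(); f=r.grab_frame('wrist'); save('w2',f['color']); print(s['eef_pos'],s['tcp_rot'],s['clock'],s['opening'])
for t in ("leaf_tab","leaf_low","holder"): print('pt',t,[(np.round(d['at'],1).tolist(),round(d['score'],2)) for d in r.spot_point(t,'wrist')])
a=cv2.imread('pics/w2.png')
cv2.imwrite('pics/c7.png',cv2.resize(a[60:310,150:360],None,fx=2.4,fy=2.4,interpolation=cv2.INTER_CUBIC))
```

```text
[ 466.92270488 -245.46904441  239.6245417 ] [-3.14155576e+00 -8.07372541e-04  1.98317982e+00] 4.775 0.6953975080068633
pt leaf_tab [([356.8, 268.7], 0.88), ([131.2, 104.3], 0.76), ([251.9, 177.0], 0.7), ([155.7, 268.5], 0.61)]
pt leaf_low [([190.4, 78.2], 0.84), ([252.3, 93.6], 0.82), ([384.5, 212.2], 0.73), ([181.2, 199.6], 0.57)]
pt holder [([250.4, 155.6], 0.76)]
```

View pics/c7.png

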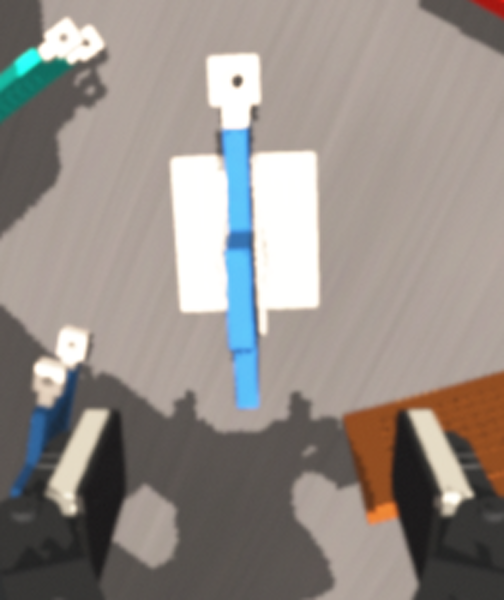

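Run:
```python
from h import *
np.set_printoptions(precision=2,suppress=True)
tcp=np.array([466.923,-245.469,239.625]); rpy=np.array([-3.14156,-.0008,1.98318])
def g(x,y,z):
    o,d=wray((150+(x+.5)/2.4-.5,60+(y+.5)/2.4-.5),tcp,rpy); return o+d*(z-o[2])/d[2]
P=[((0,82.5),g(237,80.5,100)),((0,20),g(239,249,150)),((0,-20),g(241.5,350,150)),((0,62.5),g(236,130,116)),((0,-62.5),g(247,408,116))]
for b,X in P: print(b,X)
def w(p,b): c,s=np.cos(p[2]),np.sin(p[2]); return np.array([p[0]+c*b[0]-s*b[1],p[1]+s*b[0]+c*b[1]])
so=least_squares(lambda p:np.concatenate([w(p,b)-X[:2] for b,X in P]),[467,-247,.4]); print(so.x,np.degrees(so.x[2]),so.fun.reshape(-1,2))
p=so.x
for z,b in ((134,(0,0)),(16,(0,82.5)),(150,(0,0))): q=[*w(p,b),z]; print(proj('scene',q),proj('top',q))
# height of hole via top camera: scene/top holes
print('upper hole',proj('scene',[*w(p,(0,82.5)),100]),proj('top',[*w(p,(0,82.5)),100]))
# triangulated check: tab top centre & hole using wrist+scene crop c1
print(tri(wray((248.6,93.3),tcp,rpy),ray('scene',(100+353/3,110+181/3))))
plan((p[0],p[1],118),np.degrees(p[2])+90)
```

```text
(0, 82.5) [ 427.69 -176.24  100.  ]
(0, 20) [ 454.33 -232.25  150.  ]
(0, -20) [ 470.93 -268.52  150.  ]
(0, 62.5) [ 435.84 -194.82  116.  ]
(0, -62.5) [ 488.78 -305.84  116.  ]
[ 462.57 -250.45    0.44] 25.306766613403475 [[-0.39  0.37]
 [-0.31 -0.12]
 [ 0.18 -0.01]
 [ 0.01  0.87]
 [ 0.5  -1.11]]
[184.18 168.96] [333.68 199.86]
[219.91 190.09] [302.49 216.83]
[183.14 164.68] [334.75 198.92]
upper hole [217.11 170.25] [305.63 213.35]
(array([ 427.54, -175.3 ,   99.78]), [np.float64(0.9754882085448864), np.float64(0.975488208544841)])
shift cm [-0.25 -0.6  12.18] roll -1.6 clock 4.975
```

Call:
drive_tool --moves '[[0.55, [-0.25, -0.6, 2.0], -1.6], [0.55, [-0.25, -0.6, 6.0], -1.6], [0.55, [-0.25, -0.6, 10.0], -1.6], [0.55, [-0.25, -0.6, 12.2], -1.6], [0.55, [-0.25, -0.6, 12.2], -1.6], [0.55, [-0.25, -0.6, 12.2], -1.6]]' --grip_force 60

```text
clock: 5.72
eef_pos: [463.3, -250.4, 118.8]
tcp_rot: [3.141, 0.001, 2.012]
contact_force: [0.3, -0.0, 0.5]
opening: 0.453
```

Run:
```python
from h import *
s=r.sense(); f=r.grab_frame('wrist'); save('w3',f['color']); print(s['eef_pos'],s['tcp_rot'],s['clock'],s['opening'],s['contact_force'])
```

```text
[ 463.34441388 -250.41039809  118.79449495] [3.14081997e+00 7.72631873e-04 2.01232945e+00] 5.725 0.4528024717284196 [ 0.31485729 -0.00196118  0.49041366]
```

View pics/w3.png

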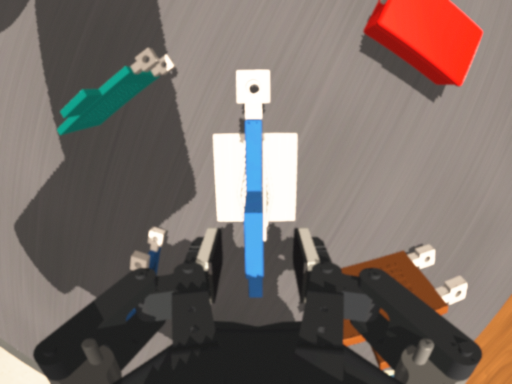

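Call:
drive_tool --moves '[[1, [0, 0, 0.2], 0], [1, [0, 0, 0.2], 0], [1, [0, 0, 0.2], 0], [1, [0, 0, 0.2], 0], [1, [0, 0, 0.2], 0], [1, [0, 0, -0.8], 0], [1, [0, 0, -2.5], 0], [1, [0, 0, -5.0], 0], [1, [0, 0, -8.0], 0], [1, [0, 0, -8.5], 0], [1, [0, 0, -8.5], 0]]' --grip_force 60

```text
clock: 7.15
eef_pos: [463.3, -250.5, 204.2]
tcp_rot: [3.14, 0.002, 2.012]
contact_force: [-0.4, 0.8, -4.0]
opening: 0.094
```

Run:
```python
from h import *
s=r.sense(); f=r.grab_frame('wrist'); save('w4',f['color']); print(s['eef_pos'],s['tcp_rot'],s['clock'],s['opening'],s['contact_force'])
```

```text
[ 463.29938068 -250.5318464   204.15514358] [3.14006127e+00 1.80906744e-03 2.01211252e+00] 7.15 0.09427565253313863 [-0.37378673  0.80020964 -4.04061261]
```

View pics/w4.png

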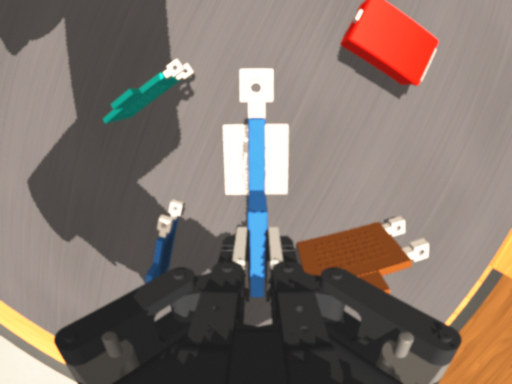

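Run:
```python
from h import *
np.set_printoptions(precision=2,suppress=True)
print(r.spot_point('leaf_low','wrist')[:2])
a=cv2.imread('pics/w4.png'); c=cv2.resize(a[60:130,225:295],None,fx=8,fy=8,interpolation=cv2.INTER_CUBIC); cv2.imwrite('pics/c8.png',c)
for P,y in (((560,-150,230),112),((640,40,240),105),((640,270,230),99.9)): plan(P,y)
```

```text
[{'at': [176.0, 202.0], 'score': 0.91}, {'at': [187.6, 71.2], 'score': 0.67}]
shift cm [ 4.9  13.08 -2.69] roll 3.3 clock 7.25
shift cm [18.66 28.43 -3.69] roll 10.3 clock 7.25
shift cm [39.46 38.26 -2.69] roll 15.4 clock 7.25
```

View pics/c8.png

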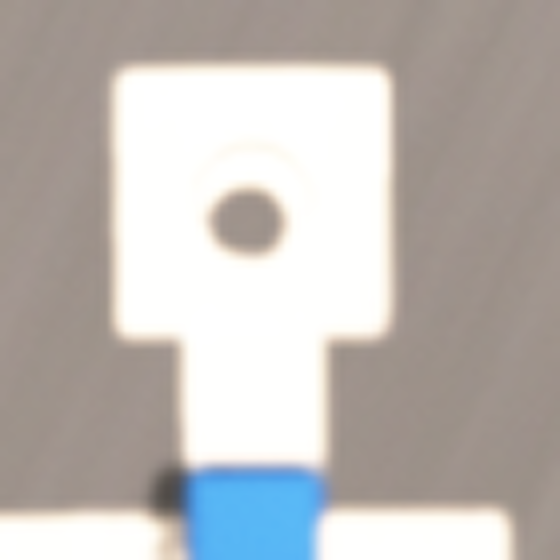

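Call:
drive_tool --moves '[[1, [1.0, 3.0, -2.7], 0], [1, [3.0, 8.0, -2.7], 3.3], [1, [4.9, 13.1, -2.7], 3.3], [1, [8.5, 17.0, -3.0], 5], [1, [12.0, 21.0, -3.4], 7], [1, [15.5, 25.0, -3.7], 10.3], [1, [18.7, 28.4, -3.7], 10.3], [1, [23.0, 30.4, -3.7], 15.4], [1, [28.0, 32.8, -3.7], 15.4], [1, [33.0, 35.2, -3.4], 15.4], [1, [37.5, 37.3, -3.0], 15.4], [1, [39.4, 38.3, -2.7], 15.4]]'

```text
clock: 8.75
eef_pos: [639.6, 272.2, 228.0]
tcp_rot: [-3.139, 0.0, 1.746]
contact_force: [-0.1, -0.8, -3.4]
opening: 0.091
```

Run:
```python
from h import *
s=r.sense(); f=r.grab_frame('wrist'); save('w5',f['color']); print(s['eef_pos'],s['tcp_rot'],s['clock'],s['opening'],s['contact_force'])
plan((640,270,190),99.9)
```

```text
[639.6083057  272.19446439 228.04257425] [-3.13930254e+00  1.32271370e-04  1.74561285e+00] 8.75 0.09065506019648614 [-0.11029163 -0.81692148 -3.40803456]
shift cm [-0.37 -0.01  3.77] roll 0.1 clock 8.8
```

View pics/w5.png

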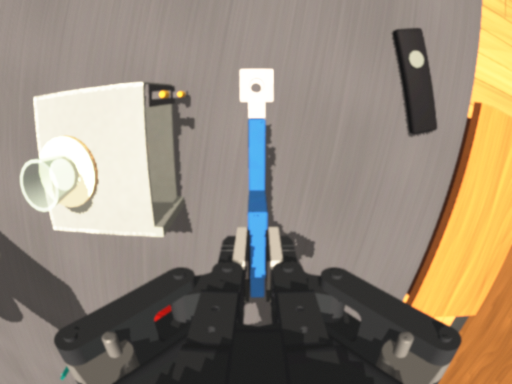

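Run:
```python
import cv2
a=cv2.imread('pics/w5.png')
cv2.imwrite('pics/c9.png',cv2.resize(a[70:130,140:290],None,fx=5.3,fy=5.3,interpolation=cv2.INTER_CUBIC))
```

```text
(no output)
```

View pics/c9.png

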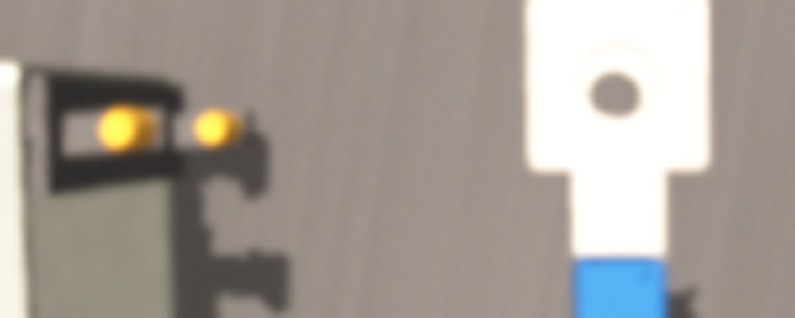

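```bash
cat > pin.py <<'E'
from h import *
np.set_printoptions(precision=2,suppress=True)
tcp=np.array([639.608,272.194,228.043]); rpy=np.array([-3.1393,.00013,1.74561])
def g(uv,z): o,d=wray(uv,tcp,rpy); return o+d*(z-o[2])/d[2]
from bay import p
c,s=np.cos(p[2]),np.sin(p[2]); B=np.array([[c,s],[-s,c]])
for uv,z in (((162.05,93.9),104),((179.6,93.75),34)):
    P=g(uv,z); print(P,B@(P[:2]-p[:2]))
H=g((256.5,85.1),tcp[2]-17); print('hole',H, Rrpy(rpy).T@(H-tcp))
E
python3 pin.py
```

```text
[532.49 335.87 104.  ] [95.46 70.61]
[532.28 335.71  34.  ] [95.22 70.49]
hole [625.43 354.28 211.04] [83.3   0.36 16.99]
```

Run:
```python
from h import *
plan((605.4,264.1,150),99.93);plan((546.3,253.8,150),99.93)
```

```text
shift cm [-0.36 -3.52  7.78] roll 0.1 clock 8.8
shift cm [-0.34 -9.51  7.79] roll 0.1 clock 8.8
```

Call:
drive_tool --moves '[[1, [-0.36, -1.5, 3.0], 0.1], [1, [-0.36, -3.0, 6.5], 0.1], [1, [-0.36, -3.5, 7.8], 0.1], [1, [-0.36, -3.5, 7.8], 0.1], [1, [-0.35, -5.0, 7.8], 0.1], [1, [-0.35, -6.5, 7.8], 0.1], [1, [-0.35, -8.0, 7.8], 0.1], [1, [-0.35, -9.0, 7.8], 0.1], [1, [-0.35, -9.5, 7.8], 0.1], [1, [-0.35, -9.5, 7.8], 0.1], [1, [-0.35, -9.5, 7.8], 0.1]]'

```text
clock: 10.18
eef_pos: [546.9, 253.9, 150.0]
tcp_rot: [-3.14, -0.001, 1.744]
contact_force: [-0.4, -0.3, -3.3]
opening: 0.092
```

Run:
```python
from h import *
s=r.sense(); f=r.grab_frame('wrist'); save('w6',f['color']); print(s['eef_pos'],s['tcp_rot'],s['clock'],s['opening'],s['contact_force'])
a=cv2.imread('pics/w6.png')
cv2.imwrite('pics/c10.png',cv2.resize(a[50:130,210:310],None,fx=7,fy=7,interpolation=cv2.INTER_CUBIC))
plan((546.3,253.8,136),99.93)
```

```text
[546.89403076 253.87489713 149.97958141] [-3.13978094e+00 -1.03541634e-03  1.74402006e+00] 10.175 0.09243812585111129 [-0.37745285 -0.30597708 -3.32044999]
shift cm [ 0.   -0.05  1.39] roll -0.0 clock 10.225
```

View pics/w6.png

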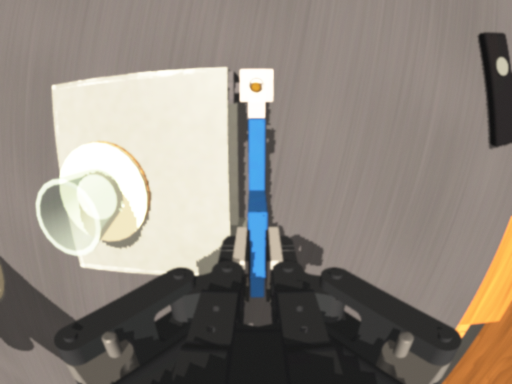

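View pics/c10.png

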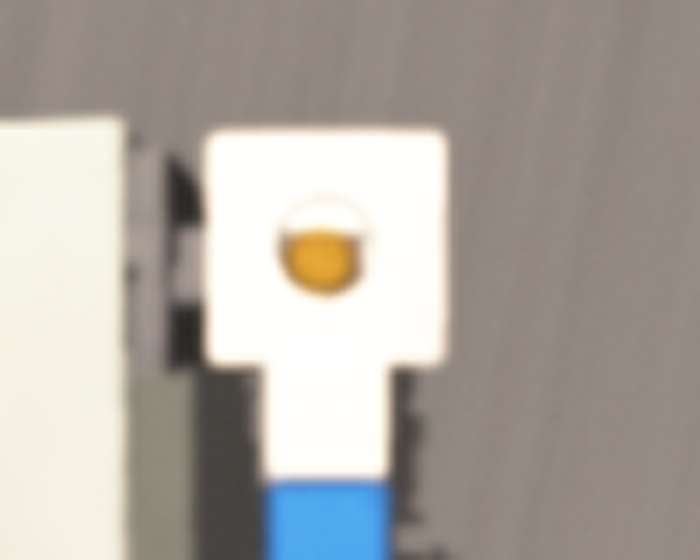

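Run:
```python
from h import *
np.set_printoptions(precision=2,suppress=True)
tcp=np.array([546.894,253.875,149.98]); rpy=np.array([-3.13978,-.00103,1.74402]);R=Rrpy(rpy)
uv=lambda x,y:(210+(x+.5)/7-.5,50+(y+.5)/7-.5)
def g(q,z):
    o,d=wray(q,tcp,rpy); return R.T@(o+d*(z-o[2])/d[2]-tcp)
print('block', g(uv(326,248),133)); print('hole rim top-left/right', g(uv(280,240),133),g(uv(371,240),133))
print('pin seen lateral centre', g(uv(321,262),104), 'bottom edge', g(uv(322,293),104))
print('pred pin px', (wproj(tcp+R@[83.3,.36,46],tcp,rpy)-[210,50])*7, 'pin r px', (wproj(tcp+R@[83.3,3.16,46],tcp,rpy)-[210,50])*7)
```

```text
block [83.37  0.14 17.07]
hole rim top-left/right [84.09 -3.85 17.07] [84.09  4.04 17.06]
pin seen lateral centre [82.92 -0.49 46.07] bottom edge [79.75 -0.39 46.06]
pred pin px [326.56 255.27] pin r px [354.44 255.31]
```

Call:
drive_tool --moves '[[1, [-0.02, -0.06, 0.4], 0], [1, [-0.02, -0.06, 0.8], 0], [1, [-0.02, -0.06, 1.2], 0], [1, [-0.02, -0.06, 1.5], 0], [1, [-0.02, -0.06, 1.7], 0], [1, [-0.02, -0.06, 1.8], 0], [1, [-0.02, -0.06, 1.8], 0]]'

```text
clock: 11.1
eef_pos: [546.4, 253.6, 131.9]
tcp_rot: [-3.14, -0.001, 1.744]
contact_force: [-0.3, 0.8, -2.8]
opening: 0.092
```

Call:
drive_tool --moves '[[1, [0, 0, 0.2], 0], [1, [0, 0, 0.4], 0], [1, [0, 0, 0.6], 0], [1, [0, 0, 0.8], 0], [1, [0, 0, 0.8], 0]]'

```text
clock: 11.72
eef_pos: [546.2, 253.5, 123.7]
tcp_rot: [-3.139, -0.001, 1.744]
contact_force: [0.0, -0.2, -3.0]
opening: 0.087
```

Run:
```python
from h import *
s=r.sense(); f=r.grab_frame('wrist'); save('w7',f['color']); f=r.grab_frame('scene'); save('s7',f['color']); print(s['eef_pos'],s['tcp_rot'],s['clock'],s['opening'],s['contact_force'],s['wrist_torque'])
a=cv2.imread('pics/w7.png')
b=cv2.imread('pics/s7.png')
cv2.imwrite('pics/c11.png',np.hstack([cv2.resize(a[50:150,190:310],None,fx=3.3,fy=3.3,interpolation=cv2.INTER_CUBIC)[:330],cv2.resize(b[180:290,330:460],None,fx=3,fy=3,interpolation=cv2.INTER_CUBIC)]))
```

```text
[546.16870557 253.5184483  123.69345077] [-3.13933371e+00 -9.28501861e-04  1.74403052e+00] 11.725 0.08722087320501434 [ 0.01617635 -0.17204794 -2.98023746] [ 0.00405913 -0.04350438 -0.02722776]
```

View pics/c11.png

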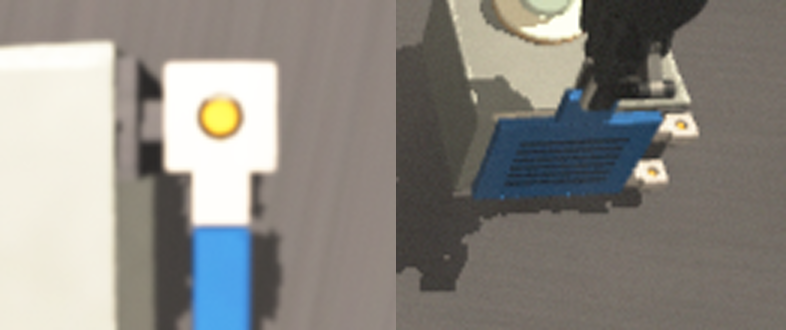

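Call:
drive_tool --moves '[[1, [0, 0, 0.15], 0], [1, [0, 0, 0.22], 0], [1, [0, 0, 0.28], 0], [1, [0, 0, 0.28], 0], [1, [0, 0, 0.28], 0]]'

```text
clock: 12.45
eef_pos: [546.6, 253.4, 121.5]
tcp_rot: [-3.14, -0.001, 1.744]
contact_force: [1.1, -4.0, 3.4]
opening: 0.091
```

Call:
drive_tool --moves '[[1, [0, 0, 0.05], 0], [1, [0, 0, 0.08], 0], [1, [0, 0, 0.08], 0]]'

```text
clock: 12.82
eef_pos: [547.1, 253.2, 121.2]
tcp_rot: [-3.141, -0.0, 1.744]
contact_force: [0.4, -5.5, 7.2]
opening: 0.088
```

Call:
drive_tool --moves '[[0.85, [0, 0, 0], 0], [0.8, [0, 0, 0], 0], [0.7, [0, 0, 0], 0], [0.6, [0, 0, 0], 0], [0.6, [0, 0, 0], 0], [0.6, [0, 0, 0], 0]]'

```text
clock: 13.58
eef_pos: [547.1, 253.2, 121.2]
tcp_rot: [-3.141, -0.0, 1.744]
contact_force: [-0.2, -0.1, -0.7]
opening: 0.401
```

Run:
```python
from h import *
s=r.sense(); f=r.grab_frame('wrist'); save('w8',f['color']); print(s['eef_pos'],s['tcp_rot'],s['clock'],s['opening'],s['contact_force'])
```

```text
[547.05528695 253.2033754  121.19304057] [-3.14108134e+00 -4.43842599e-04  1.74414353e+00] 13.575 0.40055818398808896 [-0.15674931 -0.09185314 -0.66628651]
```

View pics/w8.png

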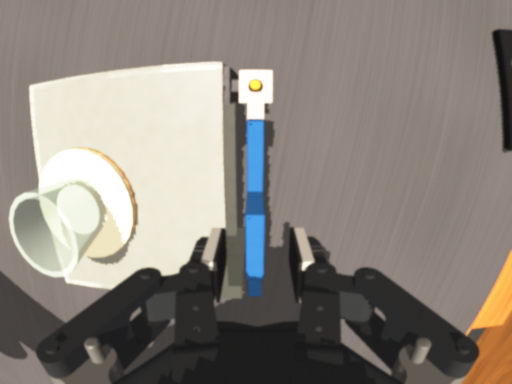

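Released, with the pin through the upper socket at (255,85) and the leaf parallel to the front. I'll raise the tool clear and check.

Call:
drive_tool --moves '[[0.6, [0, 0, -1.5], 0], [0.6, [0, 0, -4.0], 0], [0.6, [0, 0, -8.0], 0], [0.6, [0, 0, -11.0], 0], [0.6, [0, 6.0, -11.0], 0], [0.6, [0, 12.0, -11.0], 0], [0.6, [0, 15.0, -11.0], 0], [0.6, [0, 15.0, -11.0], 0]]'

```text
clock: 14.62
eef_pos: [696.4, 279.0, 231.3]
tcp_rot: [3.141, -0.0, 1.743]
contact_force: [0.3, -0.6, -0.7]
opening: 0.402
```

Run:
```python
from h import *
s=r.sense(); f=r.grab_frame('wrist'); save('w9',f['color']); f=r.grab_frame('scene'); save('s9',f['color']); print(s['eef_pos'].tolist(),s['tcp_rot'].tolist(),s['clock'],s['contact_force'])
b=cv2.imread('pics/s9.png')
cv2.imwrite('pics/c12.png',cv2.resize(b[150:290,320:460],None,fx=4.2,fy=4.2,interpolation=cv2.INTER_CUBIC))
```

```text
[696.432989467129, 279.01615296710816, 231.30824405087353] [3.141492947603506, -0.0004972505119937853, 1.7434230018816925] 14.625 [ 0.25281486 -0.62485801 -0.73726458]
```

View pics/w9.png

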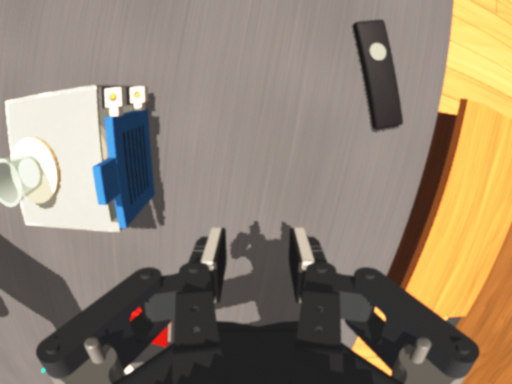

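View pics/c12.png

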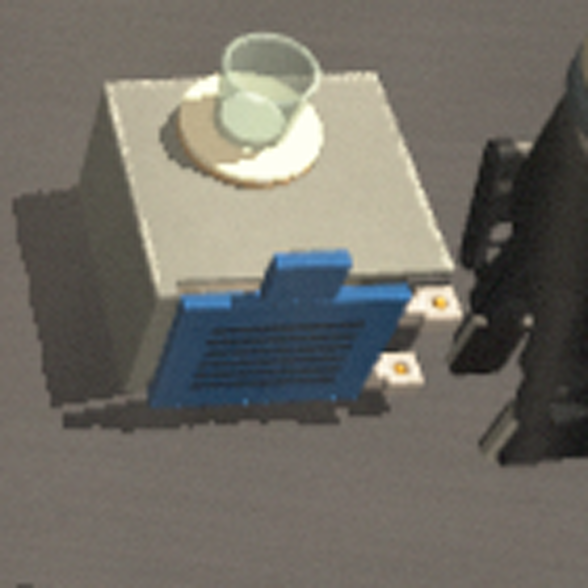

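View pics/s9.png

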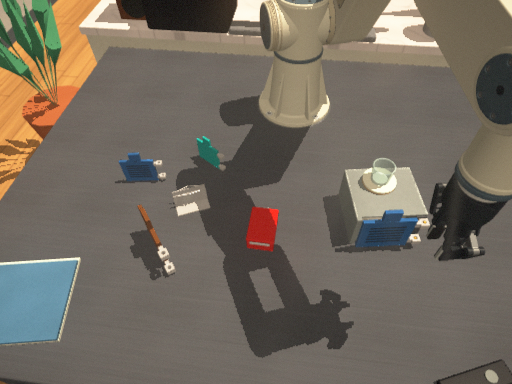

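Run:
```python
from h import *
from bay import p,w
tcp=np.array([696.433,279.016,231.308]); rpy=np.array([3.14149,-.0005,1.74342])
np.set_printoptions(precision=1,suppress=True)
Y=70.8-82.5
for dz in (0,3,14):
  print(dz)
  for n,b,z in (('tab top -y',(100,Y-20),154),('tab top +y',(100,Y+20),154),('bot -y',(100,Y-62.5),8),('bot +y',(100,Y+62.5),8),('upsock centre',(95,Y+82.5),104)):
    P=w(p,b,z+dz); q=proj('scene',P); print(n,'crop',(q-[320,150])*4.2,'wrist',wproj(P,tcp,rpy))
a=cv2.imread('pics/w9.png'); cv2.imwrite('pics/c13.png',cv2.resize(a[75:240,85:175],None,fx=3.6,fy=3.6,interpolation=cv2.INTER_CUBIC))
```

```text
0
tab top -y crop [277.1 266.3] wrist [104.4 203.8]
tab top +y crop [352.4 263.1] wrist [ 98.4 163.5]
bot -y crop [143.1 409.3] wrist [155.2 195.6]
bot +y crop [349.9 400.4] wrist [148.3 108.4]
upsock centre crop [434.4 303.1] wrist [112.4  95.5]
3
tab top -y crop [278.6 263. ] wrist [103.  204.9]
tab top +y crop [354.1 259.9] wrist [ 96.9 164.3]
bot -y crop [144.1 406.8] wrist [154.5 196.3]
bot +y crop [351.4 397.9] wrist [147.6 108.5]
upsock centre crop [436.3 300.1] wrist [111.1  95.5]
14
tab top -y crop [284.1 250.8] wrist [ 97.7 209.1]
tab top +y crop [360.4 247.6] wrist [ 91.1 167.2]
bot -y crop [147.7 397.4] wrist [152.1 198.9]
bot +y crop [356.9 388.4] wrist [144.7 109. ]
upsock centre crop [443.1 288.9] wrist [106.2  95.8]
```

View pics/c13.png

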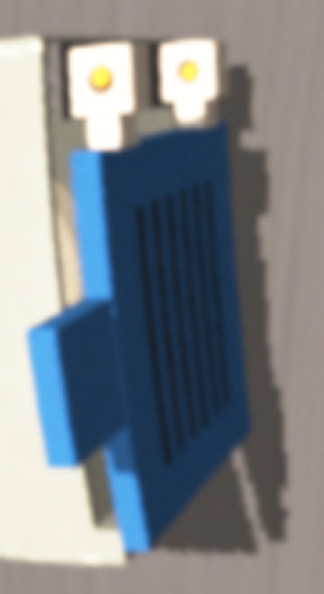

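```bash
python3 -c "
from h import *
print(r.sign_off())"
```

```text
the job is handed in; nothing more can be done
None
```

The blue door is hung on the media bay and the job is handed in, at about 14.7 s of the 51 s allowed. I took the larger blue leaf from the holder, lifted it clear and lowered it onto the pins from the +x side.

- **Finding the pins:** two wrist-camera views put the bracket shift at about +5.5 to +5.9 mm along y. Seen from above, the upper brass pin showed through the upper socket's hole before I lowered.
- **Seating:** the sockets slid down with no resistance past the height where they would have rested on the pin tops. They met firm contact at a TCP height of 121.2 mm against 121 mm expected. The vertical force change was about 10 N.
- **After letting go:** in the wrist view, the tab, panel and upper socket sit within about 3 px of where a fully seated, closed door should appear. An unseated door, 14 mm too high, would be off by several pixels. Both pins show in their sockets, and the door hangs parallel to the bay's front.
- **Other objects:** the tin and the cup look unmoved in the last pictures. The puck was hidden behind the door in the last scene view, so I could not check it directly; nothing went into the bay.
- **Disagreements:** the pin's measured x differed by up to 0.8 mm between views. In the last scene picture the tab's top edge looked a few millimetres higher than predicted. The wrist view and the contact height did not bear that out.

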